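# Click the pill dispenser's day wheel on to the green day

### The job

Advance the day wheel of the pill dispenser to the next dose: with a fingertip, lightly flick the blue lugs on the wheel's exposed edge in the direction of the arrow, click by click, until the green compartment sits squarely under the framed opening in the clear cover, and stop there without clicking past it. Do not pick anything up: leave the dispenser standing where it is and do not disturb the bottle and cups around it.

Things in the scene. Friction and masses are not known exactly. Their poses are not given: they have to be found in the camera images.
- dispenser: Loose pill dispenser, white case 49 mm high, 0.9 kg. Origin: on the wheel's upright axis at desk level. Own -x points out of the flat front face (50 mm from the axis), from which the day wheel's edge sticks out; the other sides are 92 mm from the axis. 8 compartments show through the clear cover. A blue arrow on the face shows that the wheel's front edge moves to own -y; it cannot turn back.
- wheel (a joint): Angle of the day wheel, rad, growing as it is advanced (anticlockwise from above). It rests at multiples of pi/4: one click. 0: green compartment under the opening; it starts 2, 3 or 4 clicks short (-1.57, -2.36 or -3.14). About 1.5 N on a lug starts it; pushed past half a click it snaps on to the next rest by itself.
- front_edge (a point): Fixed point of the case, 82 mm from the axis along its -x, 24 mm above the desk: with the wheel at rest one lug's tip stands here. The 8 blue lugs, 45 deg apart, are upright paddles 9 mm thick, 64 (flange rim) to 82 mm from the axis, 14 to 34 mm above the desk. The next two reach only 60 mm out along -x. A fingertip sweeping straight to -y, inner side 62 to 70 mm out, makes one click.
- opening (a point): Centre of the opening in the clear cover (24 by 30 mm, dark frame), 31 mm from the wheel's axis along the case's own +x, 50 mm above the desk.
- green_cell (a point): Centre of the floor of the compartment with the green floor, 31 mm from the wheel's axis, 32 mm above the desk; it turns with the wheel.
- pill_bottle_mid (a point): Centre of the amber pill bottle, 48 mm across, 68 mm high, standing loose beside the dispenser: leave alone.
- capped_cup_mid (a point): Centre of the purple medicine cup with white lid, 40 mm across, 47 mm high, standing loose: leave alone.
- dose_cup_mid (a point): Centre of the pink dosing cup, 42 mm across, 42 mm high, standing loose: leave alone.

How it is judged:
By the outcome, as a careful person would: the job done as asked, in the order asked, and still so for the second after the job is handed in, with the robot touching nothing.
It also fails if it takes over 56 s, if anything falls off the work surface, if the arm or the gripper's body presses on something with over 40 N, if the wrist force passes 120 N, or if a joint passes its speed limit or range.

### The arm

A 6-joint arm with a two-finger parallel gripper is mounted at the origin on the work surface. World frame = base frame: x ahead of the robot, y to its left, z up, the work surface at z = 0. Lengths are in mm, angles in rad, forces in N, time in s.
With the tool pointing down it reaches from about 400 to 925 mm from the base axis. Payload 12.5 kg.
Tool frame: the origin (TCP) lies midway between the tips of the shut fingers; the grasp point (between the pads) lies 19 mm behind it; z points along the fingers, y is the line along which they close (so a half turn about z gives the same grasp; the last joint's range is limited). The gripper opens to 95 mm and grips with 3 to 60 N. Pads are 20 mm wide; open, the fingers measure 119 mm over their backs; the gripper's body (75 mm by 180 mm) begins 59 mm behind the grasp point.
Start: joints at [1.093, 0.491, 1.559, -0, 1.092, -0.106], TCP at [227.043, 582.321, 214.661] pointing down, gripper open.
Joint ranges: [-3.1, 3.1], [-0.84, 2.19], [0.05, 2.79], [-1.13, 4.28], [0.06, 2.93], [-2.69, 2.69]. Speed limits (rad/s): [2.22, 2.22, 2.79, 3.14, 3.14, 3.14].

### API

Orientations are given as [roll, pitch, yaw] about the fixed x, y, z axes, in that order (R = Rz(yaw) Ry(pitch) Rx(roll)).
In Python, from cell import readout, eyes, env gives the robot as it stands.
- The arm moves only by the tool move_arm, never from a script. Its argument "plan" is a list of rows, each a list of 3 entries, a list of its own where there are three numbers: the turn, a rotation vector about the tool's x, y, z in degrees, then the shift along the tool's x, y, z in m, then the gripper command: -1 is shut, 1 is fully open, values between are in proportion. In form: [[[ax, ay, az], [x, y, z], jaw], ...]. A call has 1 to 5 rows; each row is the pose to reach, as a shift and turn from the pose commanded when the call began, along the tool's axes at that moment; what a row does not reach only later rows make up. A row lasts 1/8 s, in which the tool goes at most 62.5 mm and 10.7 degrees, less where a joint would pass 70% of its speed; a pose out of reach is approached as far as the arm can. A call with a gripper value outside its range is refused whole. The fingers move at their own pace and stop on an object; the grip force is fixed at half the most. Time passes only in rows, so rows that repeat a pose let the fingers close. It gives the time, the measured TCP pose, the force, the opening and the grip force at its end, in the units of the state.
- readout.state(): the state, without advancing time (a new reading comes with each control period).
- eyes.read_camera(name): name is "scene" or "top"; returns a dict with "img" (480x640x3 uint8, red, green, blue), "K" (3x3 intrinsics, pixels), "dist" ([k1, k2, p1, p2, k3] as OpenCV has them; the pictures are not rectified), "extrinsics" (4x4, takes a point from camera to world coordinates). Camera axes: x right, y up, looking along -z (the intrinsics and any distortion apply to the point x, -y, -z); pixel columns grow to the right and rows downward; lengths in mm; the calibration is good to about 2 mm. A picture is of the moment at which its call begins. There is no depth.
- env.job_done(): hands the job in; it is judged then, once.
Trained networks look in a picture, given as the dict that the camera call returned (one of the last four; its "shot" number tells which), for a name from the list of things; names that differ only in an ending like _2 or _b are one class to them, and where a whole thing is asked for, a point or a joint stands for the part that bears it (a point fixed in the world has none). Each returns a list of dicts, best first, with "score" (0 to 1); they miss things now and then, are a little off and sometimes report something else, mostly with a low value. They report only what shows in the picture. A call takes as long as a camera call.
- eyes.cut_out(picture, name): "mask" (480x640 bool, what is visible of it) and "uv" ([column, row] in pixels, amid what is visible of it).
The state is a dict: "t": time; "joints": joint angles; "qvel": joint speeds; "tau": joint torques, N m; "eef_pos": TCP position; "tcp_rot": TCP orientation; "ft_force": force on the tool from outside, world axes, zero at the start; "moment": the same for the moment, N m; "opening": opening from 0.0 (shut) to 1.0 (fully open); "grip_force": force on a finger pad.
Only numpy, scipy, OpenCV 4.12 (cv2) and the standard library are available. Lean on these libraries where they do the work, as an engineer would, in place of code of your own. Each camera call takes 0.05 s, during which the arm holds its last target. There are 200 camera calls.

## Working session

There is one attempt and no reset: what is moved stays moved. The work goes in short steps, Python scripts to look and compute and a tool call to move; the robot and the scene stay as the last step left them, time stands still between calls to the robot, and variables do not carry over. Pictures are saved under pics/ and viewed, at most 10 in all, crops included, and the job is handed in when it is done.

Besides the shell and the picture viewer there is one more tool, called after "Call:" in YAML: its name, and indented under it one key for each argument. move_arm: Moves the arm, as the interface text tells. Its arguments: {"type":"object","properties":{"plan":{"type":"array","items":{"type":"array"}}},"required":["plan"]}

```bash
ls; mkdir -p pics
cat > h.py <<'E'
import numpy as np, cv2
from cell import readout, eyes, env
def ray(c,uv):
    p=cv2.undistortPoints(np.array([[uv]],float),np.array(c["K"]),np.array(c["dist"]))[0,0]
    E=np.array(c["extrinsics"]); d=E[:3,:3]@np.array([p[0],-p[1],-1]); return E[:3,3],d
def at_z(c,uv,z):
    o,d=ray(c,uv); return o+d*(z-o[2])/d[2]
def proj(c,P):
    E=np.array(c["extrinsics"]); q=(np.atleast_2d(P)-E[:3,3])@E[:3,:3]; q=q*[1,-1,-1]
    return cv2.projectPoints(q,np.zeros(3),np.zeros(3),np.array(c["K"]),np.array(c["dist"]))[0][:,0]
def save(c,n): cv2.imwrite(n,c["img"][:,:,::-1])
E
python3 - <<'E'
from h import *
Z=dict(dispenser=25,front_edge=24,opening=50,green_cell=32,pill_bottle_mid=34,capped_cup_mid=24,dose_cup_mid=21)
for n in("top","scene"):
    c=eyes.read_camera(n); save(c,f"pics/{n}0.png")
    print(n,np.array(c["extrinsics"])[:3,3])
    for k,z in Z.items():
        for r in eyes.cut_out(c,k)[:2]: print(k,round(r["score"],2),np.round(r["uv"]),np.round(at_z(c,r["uv"],z)), r["mask"].sum())
s=readout.state(); print(s)
E
```

```text
pics
top [506.06201757  72.76814054 778.53235566]
front_edge 0.61 [260. 253.] [609. 139.  24.] 12401
opening 0.78 [260. 256.] [601. 136.  50.] 12614
opening 0.52 [161. 222.] [654. 281.  50.] 1204
green_cell 0.97 [260. 302.] [533. 139.  32.] 756
pill_bottle_mid 0.89 [159. 223.] [655. 289.  34.] 1152
pill_bottle_mid 0.46 [261. 302.] [534. 137.  34.] 735
capped_cup_mid 0.61 [384. 237.] [630. -52.  24.] 535
dose_cup_mid 0.74 [143. 299.] [543. 314.  21.] 772
dose_cup_mid 0.68 [266. 253.] [608. 130.  21.] 12241
scene [1108.39376508   75.69355509  514.974263  ]
dispenser 0.94 [358. 251.] [616. 131.  25.] 10159
front_edge 0.95 [362. 250.] [614. 137.  24.] 10134
opening 0.9 [360. 249.] [638. 132.  50.] 10077
opening 0.33 [241. 255.] [651. -45.  50.] 731
green_cell 0.66 [360. 240.] [598. 134.  32.] 120
pill_bottle_mid 0.62 [362. 243.] [608. 137.  34.] 167
pill_bottle_mid 0.61 [464. 266.] [656. 288.  34.] 1549
capped_cup_mid 0.68 [244. 256.] [628. -47.  24.] 738
dose_cup_mid 0.63 [462. 224.] [545. 313.  21.] 681
{'t': 0.8, 'joints': array([ 1.09341836e+00,  4.90881960e-01,  1.55891266e+00, -1.34500707e-05,
        1.09169789e+00, -1.05617925e-01]), 'qvel': array([-3.67822090e-04,  8.85967637e-04,  3.39001595e-04, -2.97604007e-05,
        1.76201206e-03, -3.00620728e-04]), 'tau': array([-3.88561293e-04, -6.12439370e+01, -2.58417392e+01,  6.92403247e-02,
        4.47498180e-02, -5.10610357e-05]), 'eef_pos': array([227.03229176, 582.3187677 , 214.66779009]), 'tcp_rot': array([3.14149433e+00, 2.24269988e-05, 2.76983881e+00]), 'ft_force': array([-1.35507185, -0.48219797, -0.29433412]), 'moment': array([-0.0306157 , -0.00138711,  0.00122651]), 'grip_force': 0.0, 'opening': 0.9978251992454171}
```

View pics/top0.png

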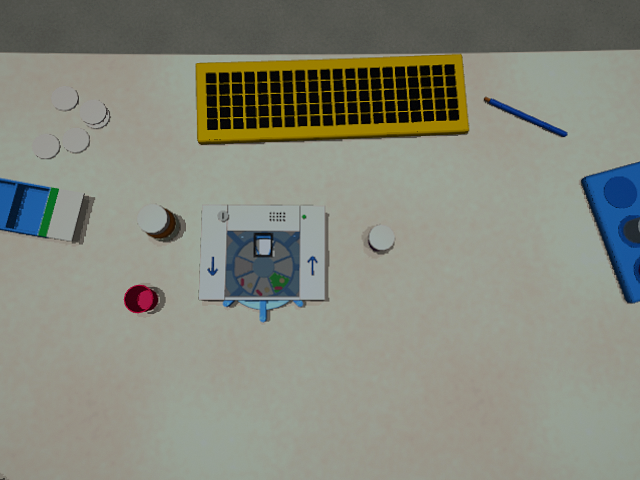

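View pics/scene0.png

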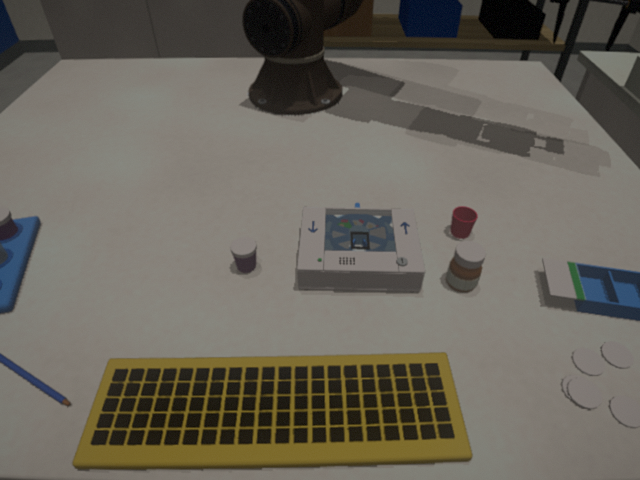

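The top view shows the dispenser facing the robot: lug tip about (264,320), opening (263,244), green cell (279,281), which looks 3 clicks short. I'll refine the pose with an enlarged crop.

Run:
```python
from h import *
c=eyes.read_camera("top"); s=c["img"]
cv2.imwrite("pics/crop.png",cv2.resize(s[195:330,190:340,::-1],None,fx=4.4,fy=4.4,interpolation=cv2.INTER_CUBIC))
# fit pose: case top corners in photo
r=[x for x in eyes.cut_out(c,"front_edge")][0]["mask"]
for n,uv,z in[("FL",(199,300),49),("FR",(327.5,300),49),("BL",(202,205.5),49),("BR",(326,205.5),49),("tip",(264,320),34),("open",(263,244.5),50),("green",(279.5,281),32)]:
    print(n,np.round(at_z(c,uv,z),1))
from scipy.optimize import least_squares
hsv=cv2.cvtColor(s,cv2.COLOR_RGB2HSV)
w=((hsv[...,1]<45)&(hsv[...,2]>120)).astype(np.uint8)
print(np.round(cv2.minAreaRect(np.argwhere(r)[:,::-1].astype(np.float32))[0],1))
c2=eyes.read_camera("scene")
for R in eyes.cut_out(c2,"front_edge")[:1]: pass
cv2.imwrite("pics/crop2.png",cv2.resize(c2["img"][190:300,285:440,::-1],None,fx=5,fy=5,interpolation=cv2.INTER_CUBIC))
```

```text
FL [537.9 224.9  49. ]
FR [533.4  38.5  49. ]
BL [678.1 222.3  49. ]
BR [675.2  37.1  49. ]
tip [506.8 132.6  34. ]
open [617.3 132.1  50. ]
green [564.1 109.2  32. ]
[262.  262.5]
```

View pics/crop.png

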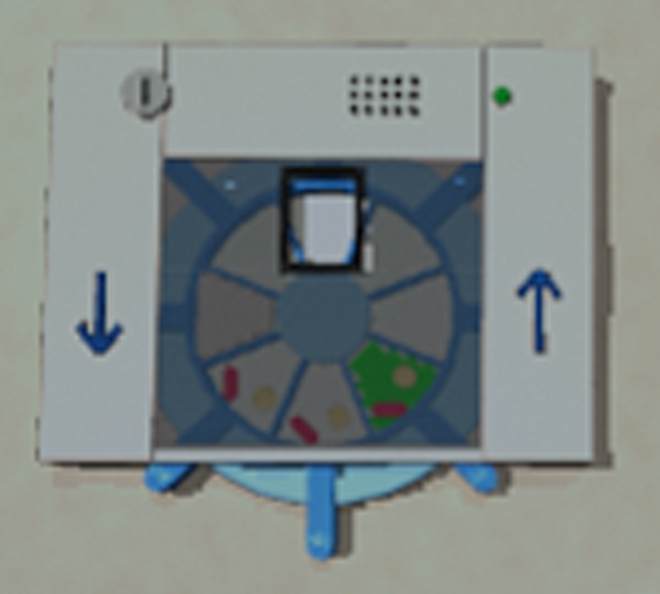

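View pics/crop2.png

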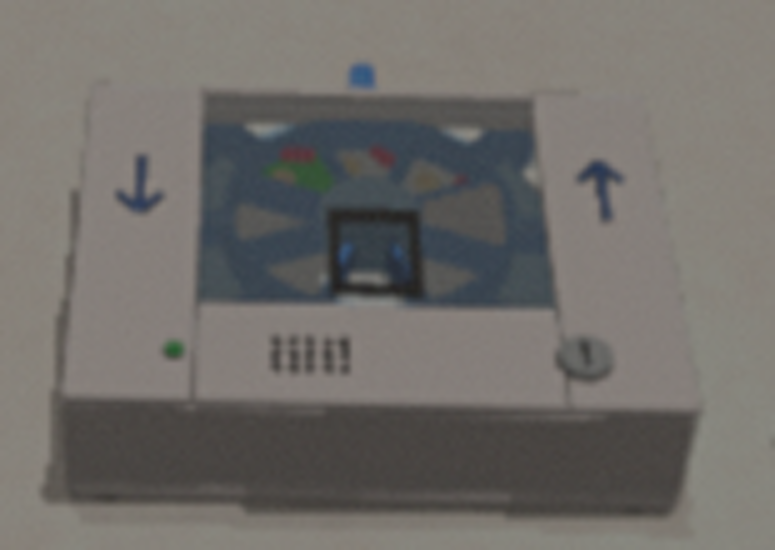

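The crop shows green at lower right, the -135° position, so 3 clicks are needed. The axis is at about (586,131.5) with yaw about -0.018. I'll move above a point out in front of the face and shut the gripper.

Call:
move_arm:
  plan:
    - [[0,0,-10],[-0.05,-0.037,0],-1]
    - [[0,0,-20.3],[-0.1,-0.075,0],-1]
    - [[0,0,-20.3],[-0.15,-0.112,0],-1]
    - [[0,0,-20.3],[-0.2,-0.15,0],-1]
    - [[0,0,-20.3],[-0.24,-0.18,0],-1]

```text
t: 1.62
eef_pos: [386.2, 325.5, 214.9]
tcp_rot: [3.141, 0.001, 3.124]
ft_force: [0.9, 0.9, 1.2]
opening: 0.533
grip_force: 0.0
```

Call:
move_arm:
  plan:
    - [[0,0,0],[-0.035,-0.05,0],-1]
    - [[0,0,0],[-0.07,-0.1,0.03],-1]
    - [[0,0,0],[-0.104,-0.15,0.06],-1]
    - [[0,0,0],[-0.104,-0.16,0.1],-1]
    - [[0,0,0],[-0.104,-0.16,0.13],-1]

```text
t: 2.25
eef_pos: [486.7, 164.0, 83.1]
tcp_rot: [-3.141, -0.001, 3.122]
ft_force: [0.4, 0.0, -0.3]
opening: 0.025
grip_force: 0.0
```

Call:
move_arm:
  plan:
    - [[0,0,0],[0,0,0.02],-1]
    - [[0,0,0],[0,0,0.04],-1]
    - [[0,0,0],[0,0,0.055],-1]
    - [[0,0,0],[0,0,0.065],-1]
    - [[0,0,0],[0,0,0.065],-1]

```text
t: 2.88
eef_pos: [486.3, 165.6, 19.3]
tcp_rot: [-3.142, -0.001, 3.124]
ft_force: [-0.3, -0.4, 0.6]
opening: 0.008
grip_force: 0.0
```

Run:
```python
from h import *
c=eyes.read_camera("top"); a=c["img"][195:330,190:340]
cv2.imwrite("pics/c3.png",cv2.resize(a[:,:,::-1],None,fx=4.4,fy=4.4,interpolation=cv2.INTER_CUBIC))
s=readout.state(); print(s["t"],s["eef_pos"],s["tcp_rot"],s["opening"],s["ft_force"])
```

```text
2.925 [486.53849394 165.70506186  19.7280798 ] [3.14152068e+00 1.14484428e-05 3.12417364e+00] -0.0006269348504279491 [-0.26507759  0.22668327  0.44385036]
```

View pics/c3.png

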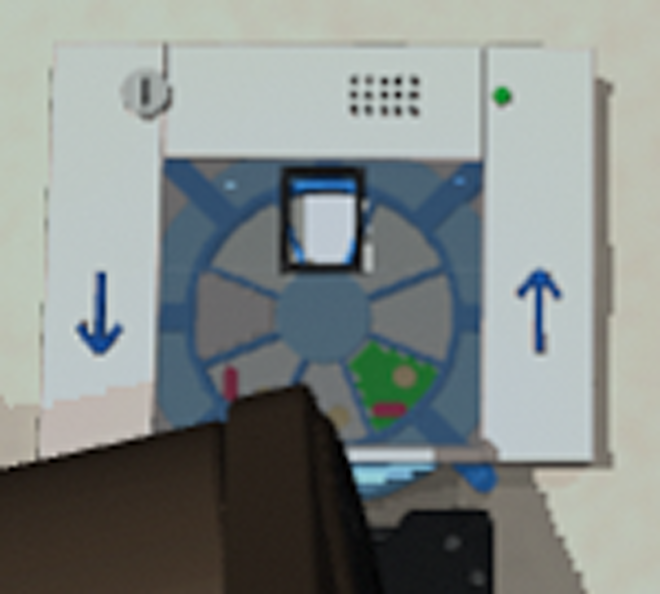

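The dispenser is undisturbed. Next I slide in, then make the first slow sweep.

Call:
move_arm:
  plan:
    - [[0,0,0],[-0.01,0,0],-1]
    - [[0,0,0],[-0.018,0,0],-1]
    - [[0,0,0],[-0.0225,0,0],-1]
    - [[0,0,0],[-0.0225,0,0],-1]
    - [[0,0,0],[-0.0225,-0.008,0],-1]

```text
t: 3.55
eef_pos: [508.5, 157.2, 19.6]
tcp_rot: [3.142, -0.0, 3.125]
ft_force: [0.0, -0.5, 0.1]
opening: 0.006
grip_force: 0.0
```

Call:
move_arm:
  plan:
    - [[0,0,0],[0,-0.008,0],-1]
    - [[0,0,0],[0,-0.016,0],-1]
    - [[0,0,0],[0,-0.024,0],-1]
    - [[0,0,0],[0,-0.032,0],-1]
    - [[0,0,0],[0,-0.04,0],-1]

```text
t: 4.18
eef_pos: [508.2, 116.7, 19.7]
tcp_rot: [3.142, 0.0, 3.124]
ft_force: [0.3, 0.4, 0.3]
opening: 0.009
grip_force: 0.1
```

Call:
move_arm:
  plan:
    - [[0,0,0],[0,-0.008,0],-1]
    - [[0,0,0],[0,-0.016,0],-1]
    - [[0,0,0],[0,-0.024,0],-1]
    - [[0,0,0],[0,-0.032,0],-1]
    - [[0,0,0],[0,-0.034,0],-1]

```text
t: 4.8
eef_pos: [507.5, 82.7, 19.6]
tcp_rot: [3.142, -0.0, 3.124]
ft_force: [-0.1, -0.8, 0.9]
opening: 0.005
grip_force: 0.0
```

Call:
move_arm:
  plan:
    - [[0,0,0],[0.015,0,0],-1]
    - [[0,0,0],[0.03,0,0],-1]
    - [[0,0,0],[0.045,0,0],-1]
    - [[0,0,0],[0.06,0,0],-1]
    - [[0,0,0],[0.06,0,0],-1]

```text
t: 5.42
eef_pos: [446.4, 84.4, 19.7]
tcp_rot: [3.142, -0.001, 3.124]
ft_force: [0.7, 1.2, 0.6]
opening: 0.006
grip_force: 0.0
```

```bash
cat > look.py <<'E'
import sys
from h import *
c=eyes.read_camera("top"); a=c["img"][195:330,190:340]
cv2.imwrite(sys.argv[1],cv2.resize(a[:,:,::-1],None,fx=4.4,fy=4.4,interpolation=cv2.INTER_CUBIC))
# wheel angle from the saturated green patch; axis and opening projected
h=cv2.cvtColor(c["img"],cv2.COLOR_RGB2HSV)
m=(h[...,0]>50)&(h[...,0]<75)&(h[...,1]>150); m[:,:225]=0; m[:,300:]=0; m[:225]=0; m[305:]=0
ys,xs=np.nonzero(m); print("px",m.sum())
if m.sum(): 
    p=at_z(c,(xs.mean(),ys.mean()),32); d=p[:2]-[585.7,131.5]
    print(p,"angle",np.degrees(np.arctan2(d[1],d[0]))+1)
s=readout.state(); print(s["t"],s["eef_pos"],s["ft_force"])
E
python3 look.py pics/c4.png
```

```text
px 138
[585.89266488 102.83637361  32.        ] angle -88.61488758724501
5.475 [447.41010997  84.40032554  19.77182761] [0.53656781 0.9744672  0.71580269]
```

View pics/c4.png

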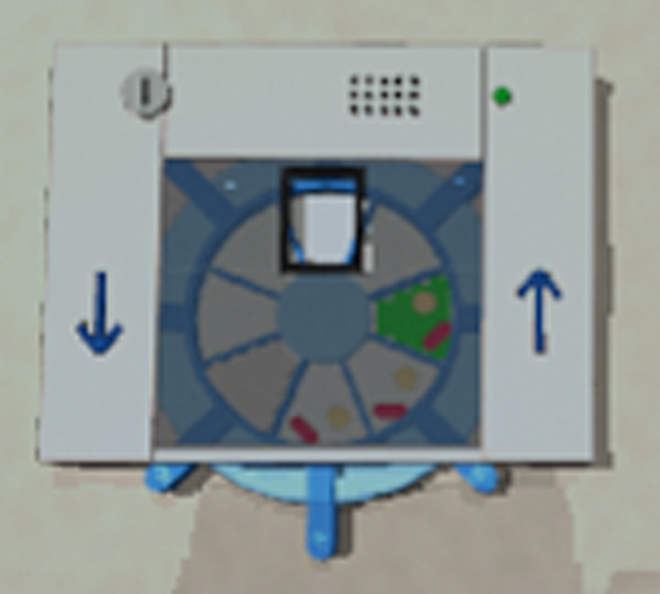

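One click made: green has moved to -90° and the case hasn't moved. I'll repeat the sweep.

Call:
move_arm:
  plan:
    - [[0,0,0],[0,0.03,0],-1]
    - [[0,0,0],[0,0.06,0],-1]
    - [[0,0,0],[0,0.082,0],-1]
    - [[0,0,0],[-0.02,0.082,0],-1]
    - [[0,0,0],[-0.04,0.082,0],-1]

```text
t: 6.1
eef_pos: [490.0, 166.1, 19.7]
tcp_rot: [3.141, 0.001, 3.125]
ft_force: [-0.9, 0.4, 0.3]
opening: 0.007
grip_force: 0.0
```

Call:
move_arm:
  plan:
    - [[0,0,0],[-0.01,0,0],-1]
    - [[0,0,0],[-0.017,0,0],-1]
    - [[0,0,0],[-0.02,0,0],-1]
    - [[0,0,0],[-0.02,0,0],-1]
    - [[0,0,0],[-0.02,-0.008,0],-1]

```text
t: 6.72
eef_pos: [508.4, 157.3, 19.6]
tcp_rot: [3.142, -0.0, 3.125]
ft_force: [-0.0, -0.2, -0.3]
opening: 0.004
grip_force: 0.0
```

Call:
move_arm:
  plan:
    - [[0,0,0],[0,-0.008,0],-1]
    - [[0,0,0],[0,-0.016,0],-1]
    - [[0,0,0],[0,-0.024,0],-1]
    - [[0,0,0],[0,-0.032,0],-1]
    - [[0,0,0],[0,-0.04,0],-1]

```text
t: 7.35
eef_pos: [508.2, 116.7, 19.7]
tcp_rot: [3.142, 0.0, 3.124]
ft_force: [0.6, 0.7, -0.1]
opening: 0.001
grip_force: 0.1
```

Call:
move_arm:
  plan:
    - [[0,0,0],[0,-0.008,0],-1]
    - [[0,0,0],[0,-0.016,0],-1]
    - [[0,0,0],[0,-0.024,0],-1]
    - [[0,0,0],[0,-0.032,0],-1]
    - [[0,0,0],[0,-0.034,0],-1]

```text
t: 7.98
eef_pos: [507.5, 82.7, 19.6]
tcp_rot: [3.141, -0.0, 3.123]
ft_force: [0.2, -0.2, -0.4]
opening: 0.002
grip_force: 0.0
```

Call:
move_arm:
  plan:
    - [[0,0,0],[0.015,0,0],-1]
    - [[0,0,0],[0.03,0,0],-1]
    - [[0,0,0],[0.045,0,0],-1]
    - [[0,0,0],[0.06,0,0],-1]
    - [[0,0,0],[0.06,0,0],-1]

```text
t: 8.6
eef_pos: [446.4, 84.4, 19.8]
tcp_rot: [3.142, -0.001, 3.124]
ft_force: [-0.7, -0.1, -0.0]
opening: 0.001
grip_force: 0.0
```

```bash
python3 look.py pics/c5.png
```

```text
px 138
[607.94095991 111.01416544  32.        ] angle -41.647734377157754
8.65 [447.42626078  84.40054709  19.76446285] [ 0.21827612  0.35879175 -0.43668385]
```

Green is now at -45°, so one click remains.

Call:
move_arm:
  plan:
    - [[0,0,0],[0,0.03,0],-1]
    - [[0,0,0],[0,0.06,0],-1]
    - [[0,0,0],[0,0.082,0],-1]
    - [[0,0,0],[-0.02,0.082,0],-1]
    - [[0,0,0],[-0.04,0.082,0],-1]

```text
t: 9.28
eef_pos: [490.0, 166.1, 19.7]
tcp_rot: [3.141, 0.001, 3.125]
ft_force: [0.1, 0.1, -0.2]
opening: 0.002
grip_force: 0.0
```

Call:
move_arm:
  plan:
    - [[0,0,0],[-0.01,0,0],-1]
    - [[0,0,0],[-0.017,0,0],-1]
    - [[0,0,0],[-0.02,0,0],-1]
    - [[0,0,0],[-0.02,0,0],-1]
    - [[0,0,0],[-0.02,-0.008,0],-1]

```text
t: 9.9
eef_pos: [508.4, 157.3, 19.6]
tcp_rot: [3.142, -0.0, 3.125]
ft_force: [0.6, -1.1, 0.1]
opening: 0.007
grip_force: 0.0
```

Call:
move_arm:
  plan:
    - [[0,0,0],[0,-0.008,0],-1]
    - [[0,0,0],[0,-0.016,0],-1]
    - [[0,0,0],[0,-0.024,0],-1]
    - [[0,0,0],[0,-0.032,0],-1]
    - [[0,0,0],[0,-0.04,0],-1]

```text
t: 10.52
eef_pos: [508.1, 116.6, 19.7]
tcp_rot: [3.142, 0.0, 3.124]
ft_force: [-0.2, 1.3, 0.2]
opening: 0.004
grip_force: 0.1
```

Call:
move_arm:
  plan:
    - [[0,0,0],[0,-0.008,0],-1]
    - [[0,0,0],[0,-0.016,0],-1]
    - [[0,0,0],[0,-0.024,0],-1]
    - [[0,0,0],[0,-0.032,0],-1]
    - [[0,0,0],[0,-0.034,0],-1]

```text
t: 11.15
eef_pos: [507.5, 82.7, 19.6]
tcp_rot: [3.142, -0.0, 3.124]
ft_force: [0.2, -0.6, -0.5]
opening: 0.008
grip_force: 0.0
```

Call:
move_arm:
  plan:
    - [[0,0,0],[0.015,0,0],-1]
    - [[0,0,0],[0.03,0,0],-1]
    - [[0,0,0],[0.045,0,0],-1]
    - [[0,0,0],[0.06,0,0],-1]
    - [[0,0,0],[0.06,0,0],-1]

```text
t: 11.78
eef_pos: [446.4, 84.4, 19.8]
tcp_rot: [3.142, -0.001, 3.124]
ft_force: [0.2, 0.4, -0.2]
opening: 0.007
grip_force: 0.0
```

```bash
python3 look.py pics/c6.png
```

```text
px 159
[617.18666378 133.31035056  32.        ] angle 4.290643170197958
11.825 [447.41623541  84.41285446  19.7654213 ] [ 0.68905419 -0.14202918  0.75057242]
```

View pics/c6.png

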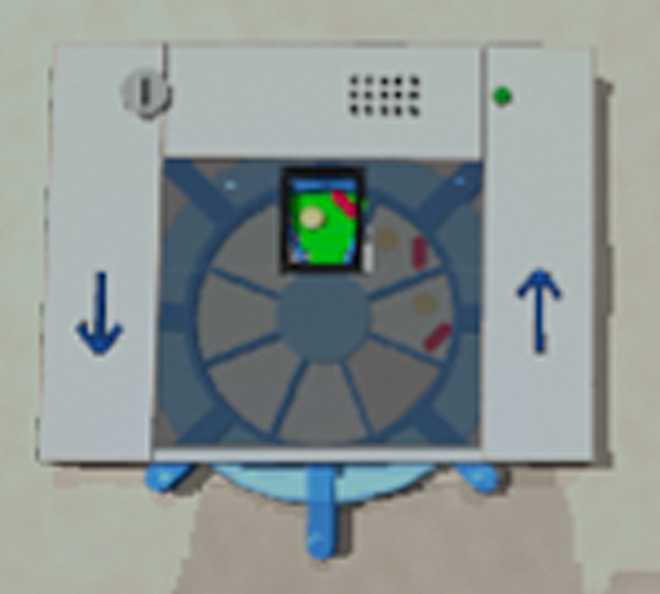

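The green cell sits squarely in the frame, and the finger is clear of everything.

```bash
python3 -c "
from h import *
print(env.job_done())"
```

```text
the job is handed in; nothing more can be done
None
```

The wheel was advanced three clicks and the green compartment now sits squarely under the opening; the case did not move, the bottle and cups were not touched, and the job is handed in.

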